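# Point out the broken tumbler and the tub it goes to

## Robot

A 7-joint arm with a two-finger parallel gripper is mounted at the origin on the work surface. World frame = base frame: x ahead of the robot, y to its left, z up, the work surface at z = 0. Lengths are in m, angles in rad, forces in N, time in s.
With the tool pointing down it reaches from about 0.425 to 0.875 m from the base axis. Payload 9.9 kg.
Tool frame: the origin (TCP) lies between the finger pads, 19 mm behind the fingertips; this is the grasp point; z points along the fingers, y is the line along which they close (so a half turn about z gives the same grasp; the last joint's range is limited). The gripper opens to 85 mm and grips with 20 to 120 N. Pads are 22 mm wide; open, the fingers measure 114 mm over their backs; the gripper's body (76 mm by 85 mm) begins 54 mm behind the grasp point. The pads swing forward as they close: fully open they stand 13 mm farther back than shut.
Start: joints at [1.026, 0.576, 0.025, 1.437, -0.015, 1.129, -0.057], TCP at [0.3, -0.605, 0.25] pointing down, gripper open.
Joint ranges: [-2.76, 2.76], [-0.34, 2.15], [-1.52, 1.57], [0.19, 2.46], [-1.09, 4.23], [0.17, 1.99], [-2.82, 2.82]. Speed limits (rad/s): [2.22, 2.22, 3.01, 3.01, 3.14, 3.14, 3.14].

## Interface

Orientations are given as a unit quaternion [w, x, y, z].
In Python, from bench import get_obs, capture, calibration, close_job gives the robot as it stands. The module is installed in compiled form; this text tells all that it offers.
- The arm moves only by the tool move_arm, never from a script. Its argument "series" is a list of rows, each an object with "linear": the shift along the tool's x, y, z in cm, a list of three; "delta_rot": the turn, a rotation vector about the tool's x, y, z in rad, a list of three; "hand": the opening, from 0 (shut) to 1 (fully open). A call has 1 to 5 rows; each row shifts and turns the commanded pose from where the row before left it, along the tool's axes as they then stand; what a row does not reach is not made up. A row lasts 1/8 s, in which the tool goes at most 62.5 mm and 10.7 degrees, less where a joint would pass 70% of its speed; a pose out of reach is approached as far as the arm can. A call is refused whole if a number of a shift passes 6.25 or a number of a turn 0.188, either way. A call with a gripper value outside its range is refused whole. The fingers move at their own pace and stop on an object; "squeeze" is the grip in N (left out, the last holds). Time passes only in rows, so rows that do not move let the fingers close. It gives the time, the measured TCP pose, the force, the opening and the grip force at its end, in the units of the state.
- get_obs(): the state, without advancing time (a new reading comes with each control period).
- capture(name): name is "scene" or "top" or "wrist"; returns (picture, depth): 480x640x3 uint8, red, green, blue; 480x640 float32, m along the optical axis (not along the pixel's ray), 0 where there is no reading.
- calibration(name): a dict with "intrinsics" (3x3 intrinsics, pixels), "rvec" (rotation vector, rad) and "tvec" (3), from world to camera coordinates, as OpenCV has them. Camera axes: x right, y down, z forward; pixel columns grow to the right and rows downward; lengths in m; the calibration is good to about 2 mm. A picture is of the moment at which its call begins: read the wrist's pose just before it. calibration takes no time and is no camera call; for the wrist camera it gives the pose at the moment of the call.
- close_job(): hands the job in; it is judged then, once.
The state is a dict: "t": time; "joint_pos": joint angles; "qd": joint speeds; "tau": joint torques, N m; "tcp_pos": TCP position; "ee_rot": TCP orientation; "force": force on the tool from outside, world axes, zero at the start; "moment": the same for the moment, N m; "grip_width": finger opening in m; "grasp_force": force on a finger pad.
Only numpy, scipy, OpenCV 4.12 (cv2) and the standard library are available. Lean on these libraries where they do the work, as an engineer would, in place of code of your own. Each camera call takes 0.05 s, during which the arm holds its last target. There are 200 camera calls.

## Task

One of the five tumblers on the ware board has a piece broken out of its rim. Show your helper what to do with it, touching nothing: with the fingers pointing down, bring the fingertips to about three centimetres above the rim at the broken place and stay there two seconds, then do the same over the middle of the tub that holds sherds of the same colour of clay. Stay well up while passing over the other pots and the other tub so that you never seem to point at them, and finish with the hand raised well clear of the tub.

Things in the scene. Friction and masses are not known exactly. Their poses are not given: they have to be found in the camera images.
- broken_pot: white (cream) unglazed tumbler, 90 mm high, rim diameter 72 mm, foot diameter 52 mm, with a jagged piece about 55 mm wide and 50 mm deep missing from its rim; stands upright and loose on the ware board in any of five places and turned any way; origin in the middle of its underside, z up, +x towards the break
- chip (a point): middle of the break in the broken tumbler's rim, at the level of the whole rim (90 mm above the underside, 34 mm out from the axis along the tumbler's +x); z up
- white_pot_a: sound (unbroken) white (cream) tumbler, same shape and size as the broken one: 90 mm high, rim diameter 72 mm, loose on the ware board; origin in the middle of its underside, z up
- white_pot_b: sound (unbroken) white (cream) tumbler, same shape and size as the broken one: 90 mm high, rim diameter 72 mm, loose on the ware board; origin in the middle of its underside, z up
- red_pot_a: sound (unbroken) brick-red tumbler, same shape and size as the broken one: 90 mm high, rim diameter 72 mm, loose on the ware board; origin in the middle of its underside, z up
- red_pot_b: sound (unbroken) brick-red tumbler, same shape and size as the broken one: 90 mm high, rim diameter 72 mm, loose on the ware board; origin in the middle of its underside, z up
- board: wooden ware board, 120 mm (x) x 500 mm (y) x 20 mm thick, fixed flat on the bench, carrying the five tumblers in one row about 95 mm apart; origin in the middle of its underside
- white_tub: open blue plastic tub, 160 x 220 mm and 90 mm high (its long side roughly along y), fixed on the bench, heaped with white sherds that rise to about 15 mm above its rim in the middle; origin in the middle of its underside, z up, so the middle of its mouth is 90 mm above the origin
- red_tub: open blue plastic tub, 160 x 220 mm and 90 mm high (its long side roughly along y), fixed on the bench, heaped with brick-red sherds that rise to about 15 mm above its rim in the middle; origin in the middle of its underside, z up, so the middle of its mouth is 90 mm above the origin
- trimming_tool: loose trimming tool, wooden handle and wire loop, 182 mm long along its x, 28 mm wide, 12 mm high, lying between the tubs; origin near its middle
- paddle: loose wooden paddle lying flat, 290 mm long along its x, 75 mm wide, 22 mm thick; origin near its middle, on the underside
- glaze_jar: loose closed jar, diameter 72 mm, 100 mm high; origin in the middle of its underside
- rib: loose flat dark wooden rib, 55 x 145 mm (long along its y), 8 mm thick; origin in the middle of its underside
Not all that is in view belongs to the job. What is shaped like the red_pot_b but green or orange is not meant.

How it is judged:
By the outcome, as a careful person would: the job done as asked, in the order asked, and still so for the second after the job is handed in, with the robot touching nothing.
It also fails if it takes over 43 s, if anything falls off the work surface, if the arm or the gripper's body presses on something with over 40 N, if the wrist force passes 120 N, or if a joint passes its speed limit or range.

## Working session

There is one attempt and no reset: what is moved stays moved. The work goes in short steps, Python scripts to look and compute and a tool call to move; the robot and the scene stay as the last step left them, time stands still between calls to the robot, and variables do not carry over. Pictures are saved under pics/ and viewed, at most 10 in all, crops included, and the job is handed in when it is done.

Besides the shell and the picture viewer there is one more tool, called by a JSON object that holds its "api" and its "payload", one argument or row to a line. move_arm: Moves the arm, as the interface text tells. Its arguments: {"type":"object","properties":{"series":{"type":"array"},"squeeze":{"type":"number"}},"required":["series"]}

```bash
mkdir -p pics; cat > h.py <<'E'
import numpy as np, cv2
from bench import get_obs, capture, calibration, close_job
def world(name,d,cal=None):
    c=cal or calibration(name);K=np.array(c["intrinsics"]);R=cv2.Rodrigues(np.array(c["rvec"],float))[0];t=np.array(c["tvec"],float).ravel()
    v,u=np.indices(d.shape);P=np.stack([(u-K[0,2])/K[0,0]*d,(v-K[1,2])/K[1,1]*d,d],-1)
    return (P-t)@R
E
python3 - <<'E'
from h import *
for n in ("scene","top"):
    p,d=capture(n);cv2.imwrite(f"pics/{n}.png",p[:,:,::-1]);np.savez(f"{n}.npz",p=p,d=d,w=world(n,d))
print(get_obs())
E
```

```text
{'t': 0.1, 'joint_pos': array([ 1.02616181,  0.57645728,  0.02487156,  1.43779953, -0.01500727,
        1.12896078, -0.05649945]), 'qd': array([ 0.00179413, -0.00237104,  0.00053213, -0.00352428, -0.00174809,
        0.00078281, -0.00119369]), 'tau': array([ 5.82187437e-03, -7.67299533e+01,  2.25769490e+00, -2.86602509e+01,
        1.57684955e-02,  8.73680081e-03, -4.82599560e-06]), 'tcp_pos': array([ 0.30001161, -0.60427007,  0.24923181]), 'ee_rot': array([-6.90738192e-04,  9.73569795e-01,  2.28388565e-01, -2.03129979e-04]), 'force': array([ 0.63744222, -1.12521267, -0.66348921]), 'moment': array([ 0.02484438,  0.01660937, -0.03523599]), 'grasp_force': 0.0, 'grip_width': 0.08552406555198805}
```

View pics/top.png

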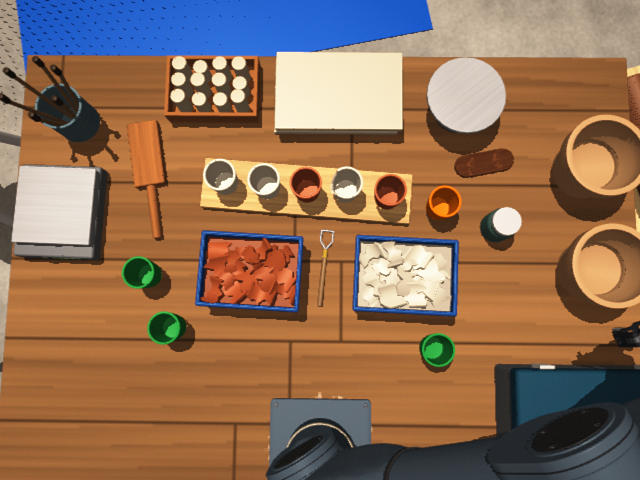

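View pics/scene.png

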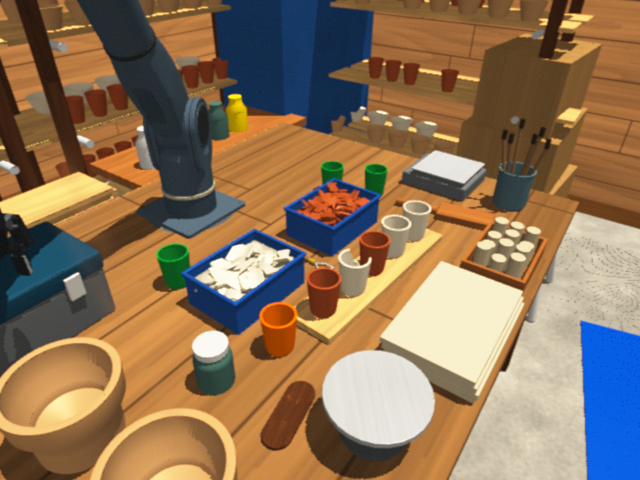

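The top view shows the board's five tumblers at about (220,177), (264,180), (306,183), (347,183) and (390,190). The red tub is at (250,272) and the white tub at (406,277). In the scene view the white tumbler at (353,270) looks broken. I'll check this with depth and crops.

```bash
python3 - <<'E'
from h import *
T=np.load("top.npz");S=np.load("scene.npz")
a=cv2.resize(T["p"][150:220,190:420],None,fx=3.4,fy=3.4,interpolation=2)
b=cv2.resize(S["p"][190:330,290:440],None,fx=2.4,fy=2.4,interpolation=2)
o=np.zeros((a.shape[0]+b.shape[0],800,3),np.uint8);o[:a.shape[0],:a.shape[1]]=a;o[a.shape[0]:,:b.shape[1]]=b
cv2.imwrite("pics/crop.png",o[:,:,::-1])
w=T["w"]
print("board",w[186:189,285:287].reshape(-1,3)[0], "bench",w[300,335])
c=calibration("top");K=np.array(c["intrinsics"]);R=cv2.Rodrigues(np.array(c["rvec"],float))[0];t=np.array(c["tvec"]).ravel();print("cam",-R.T@t)
def ray(u,v,z):
    r=R.T@np.array([(u-K[0,2])/K[0,0],(v-K[1,2])/K[1,1],1]);C=-R.T@t;return C+r*(z-C[2])/r[2]
for u,v in [(220,177),(264,180),(306,183),(347,183),(390,190)]:
    q=ray(u,v,.11);m=(np.linalg.norm(w[...,:2]-q[:2],axis=-1)<.05)&(w[...,2]>.1)&(w[...,2]<.12)
    x,y=w[m][:,:2].T
    s=np.linalg.lstsq(np.c_[x,y,np.ones(len(x))],x*x+y*y,rcond=None)[0];cx,cy=s[0]/2,s[1]/2;r=np.sqrt(s[2]+cx*cx+cy*cy)
    h=np.histogram(np.degrees(np.arctan2(y-cy,x-cx)),18,(-180,180))[0]
    print(q.round(3),len(x),round(cx,4),round(cy,4),"r",round(r,4),h)
# tubs: blue rim
hsv=cv2.cvtColor(T["p"],cv2.COLOR_RGB2HSV)
for lo,hi in ((190,310),(345,465)):
    m=(hsv[...,0]>105)&(hsv[...,0]<125)&(hsv[...,1]>150)&(abs(w[...,2]-.09)<.01)
    m[:225]=0;m[325:]=0;m[:,:lo]=0;m[:,hi:]=0
    pts=w[m][:,:2].astype(np.float32);print(len(pts),cv2.minAreaRect(pts*1000),np.median(w[m][:,2]))
E
```

```text
board [0.61170027 0.08841951 0.01902972] bench [ 0.3418068  -0.03338327  0.00139356]
cam [ 0.3108886  -0.01779418  1.32898078]
[0.61  0.227 0.11 ] 277 0.6165 0.2293 r 0.0336 [16 15 17 15 14 12 14 14 16 18 21 19 19 16 14 12 11 14]
[0.604 0.128 0.11 ] 260 0.6067 0.1304 r 0.0335 [16 15 15 13 14 13 14 15 15 20 17 17 15 15 12 11 12 11]
[0.598 0.034 0.11 ] 253 0.5995 0.0361 r 0.0335 [15 14 13 11 13 13 15 16 17 18 18 16 15 12 10 10 14 13]
[ 0.599 -0.057  0.11 ] 197 0.6001 -0.055 r 0.0334 [15 13 12 10 16 15 15 15 19 17 19  2  0  0  0  2 14 13]
[ 0.584 -0.152  0.11 ] 260 0.5845 -0.1519 r 0.0335 [14 11 13 13 16 16 19 17 17 17 15 13 11 12 13 14 15 14]
1252 ((403.28350830078125, 158.96449279785156), (227.8218231201172, 167.7129669189453), 86.85970306396484) 0.09040330709575334
1294 ((396.7787780761719, -188.45574951171875), (227.41004943847656, 167.58580017089844), 87.45216369628906) 0.09074168817113372
```

View pics/crop.png

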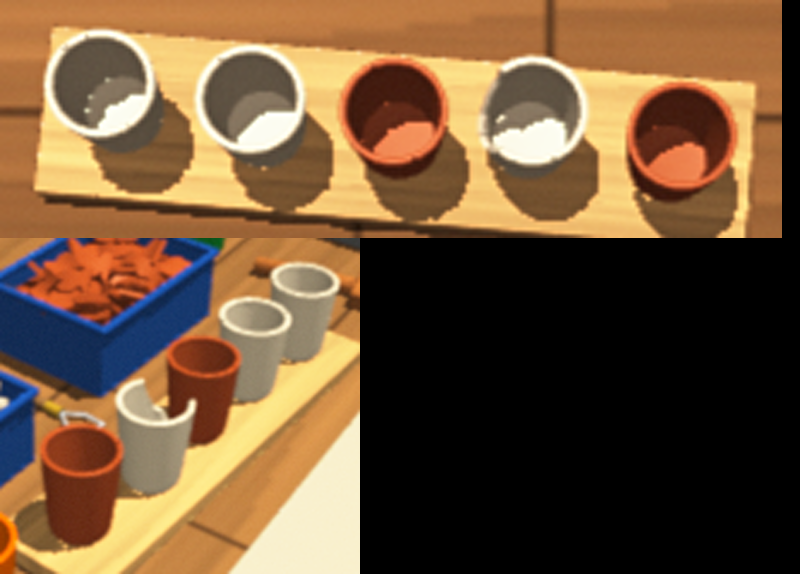

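The scene crop shows the white tumbler, fourth in the top view, with its rim broken. Its rim points are missing from about 40° to 140°, so the break faces +y. That puts the chip near (0.600, -0.021, 0.11). The white tub's middle is at (0.397, -0.188). I'll raise the arm, shut the fingers and start across.

{"api": "move_arm", "payload": {
  "series": [
    {"linear": [0,0,-2],"delta_rot": [0,0,0],"hand": 0},
    {"linear": [0,0,-3],"delta_rot": [0,0,0],"hand": 0},
    {"linear": [0,0,-2],"delta_rot": [0,0,0],"hand": 0},
    {"linear": [2,-1.5,0],"delta_rot": [0,0,0],"hand": 0},
    {"linear": [4,-3,0],"delta_rot": [0,0,0],"hand": 0}
  ]
}}

```text
t: 0.72
tcp_pos: [0.3328, -0.5382, 0.3193]
ee_rot: [-0.0, 0.974, 0.227, -0.001]
force: [1.2, -0.3, 0.2]
grip_width: -0.0002
grasp_force: 0.0
```

{"api": "move_arm", "payload": {
  "series": [
    {"linear": [4,-3,0],"delta_rot": [0,0,0],"hand": 0},
    {"linear": [4,-3,0],"delta_rot": [0,0,0],"hand": 0},
    {"linear": [4,-3,0],"delta_rot": [0,0,0],"hand": 0},
    {"linear": [4,-3,0],"delta_rot": [0,0,0],"hand": 0},
    {"linear": [4,-3,0],"delta_rot": [0,0,0],"hand": 0}
  ]
}}

```text
t: 1.35
tcp_pos: [0.4467, -0.3127, 0.3198]
ee_rot: [-0.0, 0.974, 0.228, -0.0]
force: [0.4, -1.1, 0.0]
grip_width: -0.0
grasp_force: 0.0
```

{"api": "move_arm", "payload": {
  "series": [
    {"linear": [4,-3,0],"delta_rot": [0,0,0],"hand": 0},
    {"linear": [4,-3,0],"delta_rot": [0,0,0],"hand": 0},
    {"linear": [4,-3,0],"delta_rot": [0,0,0],"hand": 0},
    {"linear": [4,-3,0],"delta_rot": [0,0,0],"hand": 0},
    {"linear": [4,-3,0],"delta_rot": [0,0,0],"hand": 0}
  ]
}}

```text
t: 1.98
tcp_pos: [0.5591, -0.0896, 0.3198]
ee_rot: [-0.0, 0.974, 0.228, -0.0]
force: [0.6, -0.6, -0.8]
grip_width: 0.0001
grasp_force: 0.0
```

{"api": "move_arm", "payload": {
  "series": [
    {"linear": [4,-3,0],"delta_rot": [0,0,0],"hand": 0},
    {"linear": [2.8,-1.9,0],"delta_rot": [0,0,0],"hand": 0},
    {"linear": [0,0,0],"delta_rot": [0,0,0],"hand": 0},
    {"linear": [0,0,0],"delta_rot": [0,0,0],"hand": 0}
  ]
}}

```text
t: 2.48
tcp_pos: [0.5975, -0.0177, 0.3196]
ee_rot: [0.0, 0.974, 0.228, -0.001]
force: [-0.8, -0.2, -0.0]
grip_width: -0.0003
grasp_force: 0.0
```

```bash
python3 - <<'E'
from h import *
T=np.load("top.npz");w=T["w"]
m=(np.linalg.norm(w[...,:2]-[.6,-.055],axis=-1)<.045)&(w[...,2]>.1)&(w[...,2]<.12)
a=np.degrees(np.arctan2(w[m][:,1]+.055,w[m][:,0]-.6001))%360;a.sort();i=np.diff(a).argmax();print(a[i],a[i+1],(a[i]+a[i+1])/2)
p,d=capture("scene");cv2.imwrite("pics/s2.png",p[:,:,::-1]);ww=world("scene",d)
o=get_obs();print(o["t"],o["tcp_pos"],o["ee_rot"],o["grip_width"],o["joint_pos"])
q=(np.linalg.norm(ww[...,:2]-o["tcp_pos"][:2],axis=-1)<.03)&(ww[...,2]>.2)&(d>0)
print(np.percentile(ww[q][:,2],[0,1,2,5,50]),q.sum())
E
```

```text
41.52951590151525 139.40151145847756 90.4655136799964
2.525 [ 0.59745108 -0.01820868  0.3198078 ] [ 3.11529449e-04  9.73738915e-01  2.27666987e-01 -4.14132901e-04] -0.00018697379311000345 [ 0.0461305   0.40845127 -0.14412409  1.53710171  0.06200411  1.20120541
 -1.22018079]
[0.30164953 0.30282807 0.30431201 0.30937832 0.38613108] 532
```

View pics/s2.png

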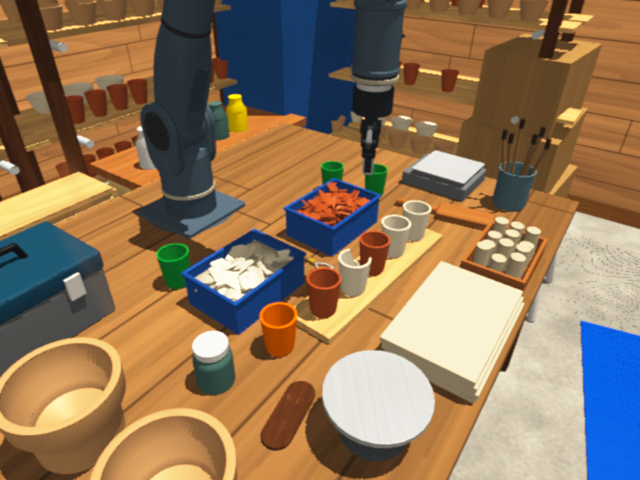

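The picture shows the shut hand at about (370,165), high over the board with nothing touched. The depth puts the fingertips 18–19 mm below the TCP, and the break points at 90.5°. I'll correct 4 mm sideways, go down 16 cm and hold.

{"api": "move_arm", "payload": {
  "series": [
    {"linear": [0.1,0.4,2],"delta_rot": [0,0,0],"hand": 0},
    {"linear": [0,0,4],"delta_rot": [0,0,0],"hand": 0},
    {"linear": [0,0,4.5],"delta_rot": [0,0,0],"hand": 0},
    {"linear": [0,0,3.5],"delta_rot": [0,0,0],"hand": 0},
    {"linear": [0,0,1.5],"delta_rot": [0,0,0],"hand": 0}
  ]
}}

```text
t: 3.15
tcp_pos: [0.5994, -0.0215, 0.1634]
ee_rot: [-0.0, 0.974, 0.228, -0.001]
force: [-0.1, 0.7, 0.2]
grip_width: 0.0001
grasp_force: 0.0
```

{"api": "move_arm", "payload": {
  "series": [
    {"linear": [0,0,0.5],"delta_rot": [0,0,0],"hand": 0},
    {"linear": [0,0,0],"delta_rot": [0,0,0],"hand": 0},
    {"linear": [0,0,0],"delta_rot": [0,0,0],"hand": 0}
  ]
}}

```text
t: 3.52
tcp_pos: [0.6013, -0.0201, 0.1613]
ee_rot: [0.0, 0.974, 0.228, 0.001]
force: [-0.5, -0.5, 0.7]
grip_width: 0.0
grasp_force: 0.0
```

{"api": "move_arm", "payload": {
  "series": [
    {"linear": [0,0,0],"delta_rot": [0,0,0],"hand": 0},
    {"linear": [0,0,0],"delta_rot": [0,0,0],"hand": 0},
    {"linear": [0,0,0],"delta_rot": [0,0,0],"hand": 0},
    {"linear": [0,0,0],"delta_rot": [0,0,0],"hand": 0},
    {"linear": [0,0,0],"delta_rot": [0,0,0],"hand": 0}
  ]
}}

```text
t: 4.15
tcp_pos: [0.6005, -0.02, 0.16]
ee_rot: [-0.0, 0.974, 0.228, -0.0]
force: [0.7, -0.6, 0.5]
grip_width: 0.0004
grasp_force: 0.0
```

{"api": "move_arm", "payload": {
  "series": [
    {"linear": [0,0,0],"delta_rot": [0,0,0],"hand": 0},
    {"linear": [0,0,0],"delta_rot": [0,0,0],"hand": 0},
    {"linear": [0,0,0],"delta_rot": [0,0,0],"hand": 0},
    {"linear": [0,0,0],"delta_rot": [0,0,0],"hand": 0},
    {"linear": [0,0,0],"delta_rot": [0,0,0],"hand": 0}
  ]
}}

```text
t: 4.78
tcp_pos: [0.6006, -0.02, 0.16]
ee_rot: [-0.0, 0.974, 0.228, 0.0]
force: [-0.4, -0.5, -0.1]
grip_width: 0.0003
grasp_force: 0.0
```

{"api": "move_arm", "payload": {
  "series": [
    {"linear": [0,0,0],"delta_rot": [0,0,0],"hand": 0},
    {"linear": [0,0,0],"delta_rot": [0,0,0],"hand": 0},
    {"linear": [0,0,0],"delta_rot": [0,0,0],"hand": 0},
    {"linear": [0,0,0],"delta_rot": [0,0,0],"hand": 0},
    {"linear": [0,0,0],"delta_rot": [0,0,0],"hand": 0}
  ]
}}

```text
t: 5.4
tcp_pos: [0.6006, -0.0201, 0.16]
ee_rot: [-0.0, 0.974, 0.228, 0.0]
force: [0.6, -0.2, 0.2]
grip_width: 0.0
grasp_force: 0.0
```

{"api": "move_arm", "payload": {
  "series": [
    {"linear": [0,0,0],"delta_rot": [0,0,0],"hand": 0},
    {"linear": [0,0,0],"delta_rot": [0,0,0],"hand": 0},
    {"linear": [0,0,0],"delta_rot": [0,0,0],"hand": 0},
    {"linear": [0,0,0],"delta_rot": [0,0,0],"hand": 0},
    {"linear": [0,0,0],"delta_rot": [0,0,0],"hand": 0}
  ]
}}

```text
t: 6.02
tcp_pos: [0.6006, -0.02, 0.16]
ee_rot: [-0.0, 0.974, 0.228, -0.0]
force: [0.3, -0.3, 0.4]
grip_width: 0.0
grasp_force: 0.0
```

{"api": "move_arm", "payload": {
  "series": [
    {"linear": [0,0,-2],"delta_rot": [0,0,0],"hand": 0},
    {"linear": [0,0,-4],"delta_rot": [0,0,0],"hand": 0},
    {"linear": [0,0,-4.5],"delta_rot": [0,0,0],"hand": 0},
    {"linear": [0,0,-3.5],"delta_rot": [0,0,0],"hand": 0},
    {"linear": [0,0,-2],"delta_rot": [0,0,0],"hand": 0}
  ]
}}

```text
t: 6.65
tcp_pos: [0.601, -0.02, 0.3222]
ee_rot: [0.0, 0.974, 0.228, 0.001]
force: [-0.4, -0.3, -0.9]
grip_width: -0.0001
grasp_force: 0.0
```

{"api": "move_arm", "payload": {
  "series": [
    {"linear": [-2,0.5,0],"delta_rot": [0,0,0],"hand": 0},
    {"linear": [-4,0.9,0],"delta_rot": [0,0,0],"hand": 0},
    {"linear": [-4.5,1,0],"delta_rot": [0,0,0],"hand": 0},
    {"linear": [-4.5,1,0],"delta_rot": [0,0,0],"hand": 0},
    {"linear": [-4.5,1,0],"delta_rot": [0,0,0],"hand": 0}
  ]
}}

```text
t: 7.28
tcp_pos: [0.4442, -0.147, 0.3201]
ee_rot: [0.0, 0.974, 0.228, 0.0]
force: [0.5, -1.2, -0.0]
grip_width: -0.0003
grasp_force: 0.0
```

{"api": "move_arm", "payload": {
  "series": [
    {"linear": [-4,0.9,0],"delta_rot": [0,0,0],"hand": 0},
    {"linear": [-2.1,0.6,0],"delta_rot": [0,0,0],"hand": 0},
    {"linear": [0,0,0],"delta_rot": [0,0,0],"hand": 0},
    {"linear": [0,0,0],"delta_rot": [0,0,0],"hand": 0}
  ]
}}

```text
t: 7.78
tcp_pos: [0.3981, -0.1862, 0.3201]
ee_rot: [-0.0, 0.974, 0.229, 0.0]
force: [-0.0, 0.5, 1.1]
grip_width: 0.0001
grasp_force: 0.0
```

Over the middle of the white tub. I'll go down to 3–4 cm above its rim, which clears the heap by about 2.5 cm.

{"api": "move_arm", "payload": {
  "series": [
    {"linear": [0,0,2],"delta_rot": [0,0,0],"hand": 0},
    {"linear": [0,0,4],"delta_rot": [0,0,0],"hand": 0},
    {"linear": [0,0,4.5],"delta_rot": [0,0,0],"hand": 0},
    {"linear": [0,0,3.5],"delta_rot": [0,0,0],"hand": 0},
    {"linear": [0,0,2],"delta_rot": [0,0,0],"hand": 0}
  ]
}}

```text
t: 8.4
tcp_pos: [0.3978, -0.1855, 0.1582]
ee_rot: [-0.001, 0.973, 0.229, -0.001]
force: [-0.4, -0.5, 0.1]
grip_width: -0.0
grasp_force: 0.0
```

{"api": "move_arm", "payload": {
  "series": [
    {"linear": [0,0,1.2],"delta_rot": [0,0,0],"hand": 0},
    {"linear": [0,0,0],"delta_rot": [0,0,0],"hand": 0},
    {"linear": [0,0,0],"delta_rot": [0,0,0],"hand": 0}
  ]
}}

```text
t: 8.78
tcp_pos: [0.3981, -0.1867, 0.1486]
ee_rot: [0.0, 0.974, 0.229, 0.0]
force: [-0.1, 0.2, 0.3]
grip_width: 0.0003
grasp_force: 0.0
```

{"api": "move_arm", "payload": {
  "series": [
    {"linear": [0,0,0],"delta_rot": [0,0,0],"hand": 0},
    {"linear": [0,0,0],"delta_rot": [0,0,0],"hand": 0},
    {"linear": [0,0,0],"delta_rot": [0,0,0],"hand": 0},
    {"linear": [0,0,0],"delta_rot": [0,0,0],"hand": 0},
    {"linear": [0,0,0],"delta_rot": [0,0,0],"hand": 0}
  ]
}}

```text
t: 9.4
tcp_pos: [0.3975, -0.1867, 0.148]
ee_rot: [-0.0, 0.974, 0.228, -0.0]
force: [-0.3, -0.6, -0.0]
grip_width: -0.0005
grasp_force: 0.0
```

{"api": "move_arm", "payload": {
  "series": [
    {"linear": [0,0,0],"delta_rot": [0,0,0],"hand": 0},
    {"linear": [0,0,0],"delta_rot": [0,0,0],"hand": 0},
    {"linear": [0,0,0],"delta_rot": [0,0,0],"hand": 0},
    {"linear": [0,0,0],"delta_rot": [0,0,0],"hand": 0},
    {"linear": [0,0,0],"delta_rot": [0,0,0],"hand": 0}
  ]
}}

```text
t: 10.02
tcp_pos: [0.3975, -0.1867, 0.148]
ee_rot: [-0.0, 0.974, 0.228, -0.0]
force: [-0.2, 0.3, 0.5]
grip_width: 0.0002
grasp_force: 0.0
```

{"api": "move_arm", "payload": {
  "series": [
    {"linear": [0,0,0],"delta_rot": [0,0,0],"hand": 0},
    {"linear": [0,0,0],"delta_rot": [0,0,0],"hand": 0},
    {"linear": [0,0,0],"delta_rot": [0,0,0],"hand": 0},
    {"linear": [0,0,0],"delta_rot": [0,0,0],"hand": 0},
    {"linear": [0,0,0],"delta_rot": [0,0,0],"hand": 0}
  ]
}}

```text
t: 10.65
tcp_pos: [0.3975, -0.1868, 0.148]
ee_rot: [0.0, 0.974, 0.228, 0.0]
force: [0.5, 0.8, 0.1]
grip_width: 0.0
grasp_force: 0.0
```

{"api": "move_arm", "payload": {
  "series": [
    {"linear": [0,0,0],"delta_rot": [0,0,0],"hand": 0},
    {"linear": [0,0,0],"delta_rot": [0,0,0],"hand": 0},
    {"linear": [0,0,0],"delta_rot": [0,0,0],"hand": 0},
    {"linear": [0,0,0],"delta_rot": [0,0,0],"hand": 0},
    {"linear": [0,0,0],"delta_rot": [0,0,0],"hand": 0}
  ]
}}

```text
t: 11.28
tcp_pos: [0.3975, -0.1867, 0.148]
ee_rot: [-0.0, 0.974, 0.228, -0.0]
force: [-0.2, -0.2, -0.4]
grip_width: 0.0003
grasp_force: 0.0
```

{"api": "move_arm", "payload": {
  "series": [
    {"linear": [0,0,-2],"delta_rot": [0,0,0],"hand": 0},
    {"linear": [0,0,-4],"delta_rot": [0,0,0],"hand": 0},
    {"linear": [0,0,-5],"delta_rot": [0,0,0],"hand": 0},
    {"linear": [0,0,-4],"delta_rot": [0,0,0],"hand": 0},
    {"linear": [0,0,-2],"delta_rot": [0,0,0],"hand": 0}
  ]
}}

```text
t: 11.9
tcp_pos: [0.3979, -0.1869, 0.3202]
ee_rot: [0.001, 0.974, 0.228, 0.001]
force: [-0.1, 0.1, -1.2]
grip_width: -0.0002
grasp_force: 0.0
```

{"api": "move_arm", "payload": {
  "series": [
    {"linear": [0,0,-1],"delta_rot": [0,0,0],"hand": 0},
    {"linear": [0,0,0],"delta_rot": [0,0,0],"hand": 0},
    {"linear": [0,0,0],"delta_rot": [0,0,0],"hand": 0},
    {"linear": [0,0,0],"delta_rot": [0,0,0],"hand": 0}
  ]
}}

```text
t: 12.4
tcp_pos: [0.3972, -0.1866, 0.3272]
ee_rot: [-0.0, 0.974, 0.228, -0.001]
force: [0.4, 1.3, 0.5]
grip_width: 0.0001
grasp_force: 0.0
```

```bash
python3 -c "
from h import *
o=get_obs();print(o['t'],o['tcp_pos'],abs(o['qd']).max(),o['force']);print(close_job())"
```

```text
12.4 [ 0.39717427 -0.18664653  0.32715426] 0.003869098826360623 [0.37602668 1.25550368 0.46392513]
the job is handed in; nothing more can be done
None
```

I held the fingertips about 3 cm above the break in the white tumbler for over 2 s, then about 4 cm above the rim of the white-sherd tub (about 2.5 cm over the heap) for over 2 s. I finished with the hand raised well clear and handed the job in at 12.4 s, with no contact forces seen.

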